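# Load a battery pack into a spring-clamped charger

## Robot

A 6-joint arm with a two-finger parallel gripper is mounted at the origin on a cart in front of the work surface, level with it; the furniture and walls round the work are solid. World frame = base frame: x ahead of the robot, y to its left, z up, the work surface at z = 0. Lengths are in m, angles in rad, forces in N, time in s.
With the tool pointing down it reaches from about 0.4 to 0.825 m from the base axis. Payload 7 kg.
Tool frame: the origin (TCP) lies at the very end of the fingers, on their centre line; the grasp point (between the pads) lies 19 mm behind it (arm.grasp_offset is the distance from the TCP to the grasp point, in m); z points along the fingers, y is the line along which they close (so a half turn about z gives the same grasp; the last joint's range is limited). The gripper opens to 88 mm and grips with 3 to 60 N. Pads are 19 mm wide; open, the fingers measure 130 mm over their backs; the gripper's body (78 mm by 193 mm) begins 47 mm behind the grasp point.
Start: joints at [1.609, 0.359, 0.012, 0, -1.224, -0.288], TCP at [0.167, 0.654, 0.227] pointing down, gripper open.
Joint ranges: [-3.07, 3.07], [-1.43, 2.12], [-1.02, 1.25], [-3.03, 1.67], [-3.05, -0], [-3.03, 3.03]. Speed limits (rad/s): [2.39, 2.39, 3.01, 3.14, 3.14, 3.14].

## Interface

Orientations are given as [roll, pitch, yaw] about the fixed x, y, z axes, in that order (R = Rz(yaw) Ry(pitch) Rx(roll)).
In Python, from station import get_state, cams, arm, nets gives the robot as it stands.
- The arm moves only by the shell command python3 -m creep 'ROWS' [FORCE]. ROWS is a JSON object of lists of equal length, an entry for each row: "translation": the shift along the world's x, y, z in mm, a list of three; "spin": the turn about the world's z in rad; "gripper": the opening, from 0 (shut) to 1 (fully open). In form: {"translation": [[dx, dy, dz], ...], "spin": [spin, ...], "gripper": [gripper, ...]}. A call has 1 to 8 rows; each row shifts and turns the commanded pose from where the row before left it; what a row does not reach is not made up. A row lasts 1/10 s, in which the tool goes at most 50 mm and 8.59 degrees, less where a joint would pass 70% of its speed; a pose out of reach is approached as far as the arm can. A call is refused whole if a number of a shift passes 50 or a number of a turn 0.15, either way. A call with a gripper value outside its range is refused whole. The fingers move at their own pace and stop on an object; FORCE is the grip in N (left out, the last holds). Time passes only in rows, so rows that do not move let the fingers close. It gives the time, the measured TCP pose, the force, the opening and the grip force at its end, in the units of the state.
- get_state(): the state, without advancing time (a new reading comes with each control period).
- cams.grab_frame(name): name is "side" or "top" or "wrist"; returns a dict with "img" (400x640x3 uint8, red, green, blue), "mtx" (3x3 intrinsics, pixels), "R" (3x3) and "t" (3): a world point X has camera coordinates R X + t. Camera axes: x right, y down, z forward; pixel columns grow to the right and rows downward; lengths in m; the calibration is good to about 2 mm. A picture is of the moment at which its call begins. There is no depth.
- arm.job_done(): hands the job in; it is judged then, once.
Trained networks look in the newest picture that a camera, given by its name, has taken for a name from the list of things; names that differ only in an ending like _2 or _b are one class to them, and where a whole thing is asked for, a point or a joint stands for the part that bears it (a point fixed in the world has none). Each returns a list of dicts, best first, with "confidence" (0 to 1); they miss things now and then, are a little off and sometimes report something else, mostly with a low value. They report only what shows in the picture. A call takes as long as a camera call. They do not tell look-alikes from the thing itself.
- nets.search_frame(camera, label): "centre" ([x, y, z] in m, in world coordinates, good to about 4 mm: the middle of the surface that is visible of it).
- nets.pinpoint(camera, label): "centre" ([x, y, z] in m, in world coordinates, good to about 4 mm: a listed point, or the origin of a listed thing).
The state is a dict: "t": time; "q": joint angles; "qd": joint speeds; "joint_efforts": joint torques, N m; "eef_pos": TCP position; "ee_rot": TCP orientation; "force": force on the tool from outside, world axes, zero at the start; "moment": the same for the moment, N m; "width": finger opening in m; "gripper_force": force on a finger pad.
Only numpy, scipy, OpenCV 4.12 (cv2) and the standard library are available. Lean on these libraries where they do the work, as an engineer would, in place of code of your own. Each camera call takes 0.05 s, during which the arm holds its last target. There are 200 camera calls.

## Task

Put the battery pack from the white desk stand on charge. The charger is the grey open bay with the sprung metal backstop: with the pack upright and one narrow end against the backstop, push the backstop all the way back to its stop, then lower the pack behind the front lip until it stands flat on the bay floor, and let go so that the backstop clamps it there. The stand and the charger leave different sides of the pack free, so stand it on the table in between and take it the other way; do not knock over or shove aside the beaker, the marker or the dish.

Things in the scene. Friction and masses are not known exactly. Their poses are not given: they have to be found in the camera images.
- pack: battery pack, loose upright black block, 62 (its x) by 40 (y) by 80 mm tall (z), about 0.2 kg; brass strips on its narrow ends (faces x = -31 and +31 mm), ribs on its broad sides (faces y = -20 and +20 mm). Origin at the centre of its underside. May go into the charger either way round. Starts upright in the stand.
- stand: white desk stand, fixed, 80 (x) by 100 (y) mm. Origin under its centre on the table. Floor 8 mm high; two cheeks, 62 mm long in x, tops at z = 84 mm, stand 4 mm off the pack's broad sides (inner faces y = -24 and +24 mm), so there the pack can only be taken by its narrow ends (62 mm apart, along x) and lifted straight up.
- charger: grey charger, fixed, x = -48..+94 mm, 92 mm wide. Origin on the table under the pack's final centre; x points from front lip to backstop. Bay floor z = 14 mm. Lip: inner face x = -31, outer -41 mm, top z = 30 mm, 76 mm wide. Side rails: inner faces y = -27 and +27 mm, tops z = 22 mm; above them the bay is open at both sides and on top.
- backstop_face (a point): centre of the front face of the charger's sprung backstop, an aluminium plate 50 mm wide and 90 mm tall (from z = 16 to z = 106 mm over the table), facing the lip. In the charger's frame it is at x = 7 mm when at rest and x = 37 mm when fully back, z = 61 mm.
- backstop (a joint): travel of the backstop along the charger's +x, m: 0 at rest (gap to the lip 38 mm), 0.030 fully back at its stop (gap 68 mm). The spring pushes back with 4 N at rest, 10 N fully back. Reads 0.024 with the pack clamped between it and the lip.
- beaker: bystander: small glass beaker, 52 mm across, 69 mm tall, origin under its centre; loose
- marker: bystander: marker pen lying on the table, 135 mm long, 17 mm thick; loose
- petri: bystander: white round dish with lid, 59 mm across, 15 mm high; loose
There are look-alikes about, which are no part of the job. Leave any red look-alike of the pack alone.

How it is judged:
On the way, in this order (a step that is already met when the one before it is completed fails the run):
1. the pack, in the bay, has pushed the backstop back to its stop (at least 27 of 30 mm) (value of joint backstop above 0.027 m and x of pack in the frame of charger above -0.003 m and z of pack in the frame of charger below 0.065 m and angle between pack's own z axis and vertical below 0.25 rad), for 0.05 s.
2. the pack stands on the bay floor behind the lip, clamped by the backstop (value of joint backstop between 0.021 and 0.0265 m and z of pack in the frame of charger below 0.017 m and angle between pack's own z axis and vertical below 0.08 rad), for 0.2 s.
At the end, for the whole second after the job is handed in: The pack stands at rest upright (within 0.08 rad) on the bay floor (underside within 3 mm of it), its centre within 3 mm along and 9 mm across the place between lip and backstop, its long side in line with the bay (0.17 rad), and the backstop clamps it against the lip (travel 21 to 26.5 mm) (all of step 2 and z of pack in the frame of charger above 0.011 m and x of pack in the frame of charger between -0.003 and 0.003 m and y of pack in the frame of charger between -0.009 and 0.009 m and angle between the x axis of pack and the x axis of charger, either way round below 0.17 rad and linear speed of pack below 0.01 m/s); the robot touches nothing.
It fails at once if the beaker, marker or dish is shoved aside (more than 40 mm) or the beaker knocked over (distance of any of beaker, marker, petri from where it was at the start of the episode above 0.04 m or angle between beaker's own z axis and vertical above 0.8 rad).
It also fails if it takes over 53 s, if anything falls off the work surface, if the arm or the gripper's body presses on something with over 40 N, if the wrist force passes 120 N, or if a joint passes its speed limit or range.

## Working session

There is one attempt and no reset: what is moved stays moved. The work goes in short steps, Python scripts to look and compute and a shell command to move; the robot and the scene stay as the last step left them, time stands still between calls to the robot, and variables do not carry over. Pictures are saved under pics/ and viewed, at most 10 in all, crops included, and the job is handed in when it is done.

```bash
mkdir -p pics; python3 - <<'E'
from station import get_state,cams,arm,nets
import cv2,numpy as np
s=get_state();print(s['t'],s['eef_pos'],s['ee_rot'],s['width'],arm.grasp_offset)
ims=[]
for c in("top","side"):
    f=cams.grab_frame(c);cv2.imwrite(f"pics/{c}0.png",f["img"][:,:,::-1])
    np.savez(f"{c}.npz",**f)
    for l in("pack","stand","charger","backstop_face","beaker","marker","petri"):
        print(c,l,[(np.round(d["centre"],3).tolist(),round(d["confidence"],2)) for d in nets.pinpoint(c,l)])
E
```

```text
0.0 [0.16675819 0.65357165 0.22563061] [ 3.13995290e+00 -1.55757761e-04 -2.49857345e-01] 0.0874877728857174 0.0188
top pack [([0.518, -0.04, 0.007], 0.93), ([0.635, -0.03, -0.001], 0.92)]
top stand [([0.519, -0.042, 0.0], 0.69)]
top charger [([0.509, -0.295, -0.002], 0.85)]
top backstop_face [([0.508, -0.302, 0.063], 0.58)]
top beaker [([0.66, -0.174, 0.001], 0.82)]
top marker [([0.388, 0.086, 0.0], 0.76)]
top petri [([0.396, -0.246, -0.004], 0.94)]
side pack [([0.517, -0.037, 0.009], 0.71), ([0.638, -0.027, 0.003], 0.62)]
side stand [([0.519, -0.038, 0.002], 0.59)]
side charger [([0.504, -0.297, -0.001], 0.86)]
side backstop_face [([0.519, -0.291, 0.064], 0.69), ([0.395, -0.245, 0.001], 0.17)]
side beaker [([0.66, -0.178, 0.003], 0.65)]
side marker [([0.392, 0.087, -0.002], 0.69)]
side petri [([0.397, -0.246, 0.003], 0.94)]
```

View pics/top0.png

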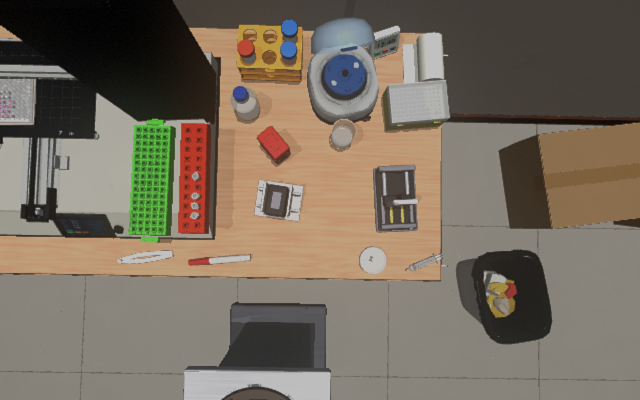

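View pics/side0.png

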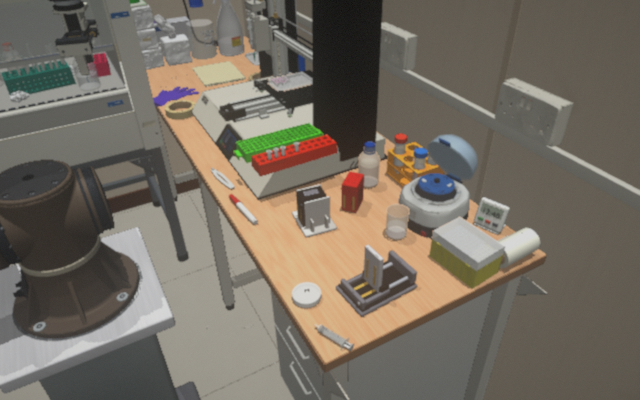

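The black block in the white stand (top 277,200; side 312,205) is the target. The red block (top 273,144; side 353,190) is the look-alike, and it stays where it is. The charger is at top (396,198) with its lip towards the robot and its backstop on the far side. I'll move over the stand and check my choice with the wrist camera.

```bash
python3 -m creep '{"translation":[[22,-42,10],[22,-42,10],[22,-42,10],[22,-42,10],[22,-42,10],[22,-42,0],[22,-42,0],[22,-42,0]],"spin":[-0.09,-0.09,-0.09,-0.09,-0.09,-0.09,-0.09,-0.09],"gripper":[1,1,1,1,1,1,1,1]}'
python3 -m creep '{"translation":[[22,-43,0],[22,-43,0],[22,-43,0],[22,-43,0],[22,-43,0],[22,-43,0],[22,-43,0],[22,-43,0]],"spin":[-0.09,-0.09,-0.09,-0.09,-0.09,-0.09,-0.09,-0.09],"gripper":[1,1,1,1,1,1,1,1]}'
python3 - <<'E'
from station import get_state,cams,arm,nets
import cv2,numpy as np
s=get_state();print(s['t'],s['eef_pos'],s['ee_rot'],s['q'])
f=cams.grab_frame("wrist");cv2.imwrite("pics/w1.png",f["img"][:,:,::-1]);np.savez("w1.npz",**f)
for l in("pack","stand"):
        print(l,[(np.round(d["centre"],3).tolist(),round(d["confidence"],2)) for d in nets.pinpoint("wrist",l)])
E
```

```text
t: 1.6
eef_pos: [0.3433, 0.3162, 0.2771]
ee_rot: [-3.141, 0.001, -0.973]
force: [1.3, 0.5, 0.6]
width: 0.0875
gripper_force: 0.0
t: 2.4
eef_pos: [0.5195, -0.028, 0.277]
ee_rot: [-3.141, 0.0, -1.693]
force: [1.1, 1.0, -0.3]
width: 0.0877
gripper_force: 0.0
2.4 [ 0.51950101 -0.02799623  0.27703456] [-3.14054439e+00  4.62491405e-04 -1.69343317e+00] [ 3.23762095e-01  7.06125221e-02 -2.44844332e-01  3.72376306e-05
 -1.25419426e+00 -4.46410751e-01]
pack [([0.517, -0.04, 0.006], 0.83), ([0.634, -0.03, -0.003], 0.56)]
stand [([0.523, -0.036, -0.0], 0.9)]
```

View pics/w1.png

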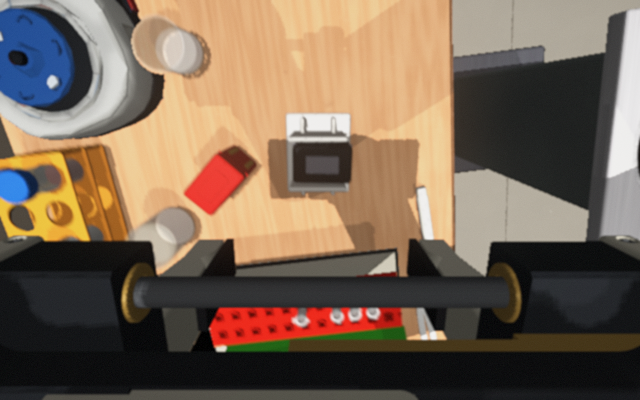

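The wrist view shows the black pack with its dark top in the white stand at (320,163). The red block is separate at (220,180). I'll rectify the view onto the pack-top plane for a close crop and to measure the orientation.

```bash
cat > h.py <<'E'
import cv2,numpy as np
def rect(f,c,z,half=.065,s=3000):
    """warp the picture f onto world plane z; col = x, row = -y (right-handed map seen from above)"""
    A=np.array([[1/s,0,c[0]-half],[0,-1/s,c[1]+half],[0,0,z],[0,0,1]])
    H=f["mtx"]@np.c_[f["R"],f["t"]]@A
    n=int(2*half*s)
    return cv2.warpPerspective(f["img"][:,:,::-1],H,(n,n),flags=cv2.INTER_CUBIC|cv2.WARP_INVERSE_MAP)
E
python3 - <<'E'
from h import *
f=dict(np.load("w1.npz"));c=(.518,-.04)
a=[rect(f,c,z) for z in(.088,.008)]
for i in a:
    for k in(0,390//2): cv2.line(i,(k,0),(k,390),(0,255,0),1);cv2.line(i,(0,k),(390,k),(0,255,0),1)
cv2.imwrite("pics/r1.png",np.hstack(a))
E
```

```text
(no output)
```

View pics/r1.png

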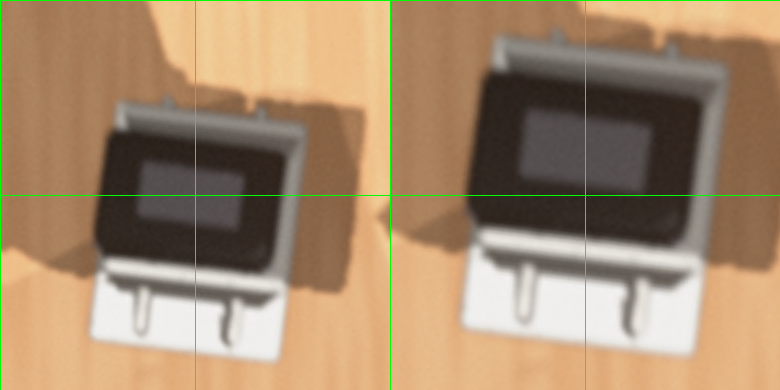

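The crop confirms the black pack between the white cheeks. The label centre is at (190,194), which gives x 0.516, y -0.040 and a yaw of -0.13. I'll descend and grip the narrow ends.

```bash
python3 -m creep '{"translation":[[-3,-12,-30],[0,0,-40],[0,0,-40],[0,0,-40],[0,0,-40],[0,0,-30],[0,0,-10],[0,0,0]],"spin":[-0.01,0,0,0,0,0,0,0],"gripper":[1,1,1,1,1,1,1,1]}'
python3 -m creep '{"translation":[[0,0,0],[0,0,0],[0,0,0],[0,0,0],[0,0,0],[0,0,0]],"spin":[0,0,0,0,0,0],"gripper":[0.5,0.5,0.5,0.5,0.5,0.5]}' 30
```

```text
t: 3.35
eef_pos: [0.5152, -0.0375, 0.0459]
ee_rot: [3.139, -0.001, -1.698]
force: [-0.5, 0.7, 0.9]
width: 0.0876
gripper_force: 0.0
t: 3.95
eef_pos: [0.5166, -0.0378, 0.0476]
ee_rot: [-3.14, 0.001, -1.7]
force: [-0.7, 1.8, 7.8]
width: 0.0617
gripper_force: 30.0
```

```bash
python3 -m creep '{"translation":[[0,0,10],[0,0,30],[0,0,40],[0,0,20],[0,-10,10],[1,-30,0],[1,-40,0],[1,-30,0]],"spin":[0,0,0,0,0,0,0,0],"gripper":[0.5,0.5,0.5,0.5,0.5,0.5,0.5,0.5]}'
python3 -m creep '{"translation":[[1,-17,0],[0,0,-20],[0,0,-40],[0,0,-30],[0,0,-15],[0,0,-10],[0,0,-2],[0,0,0]],"spin":[0,0,0,0,0,0,0,0],"gripper":[0.5,0.5,0.5,0.5,0.5,0.5,0.5,0.5]}'
```

```text
t: 4.75
eef_pos: [0.5178, -0.1498, 0.1561]
ee_rot: [3.14, 0.0, -1.7]
force: [0.8, 0.5, -3.0]
width: 0.0621
gripper_force: 30.0
t: 5.55
eef_pos: [0.5195, -0.1653, 0.0395]
ee_rot: [3.141, -0.0, -1.7]
force: [-0.0, -0.9, -2.1]
width: 0.0618
gripper_force: 30.0
```

```bash
python3 -m creep '{"translation":[[0,0,-1],[0,0,0],[0,0,0],[0,0,0],[0,0,0],[0,0,0],[0,0,0]],"spin":[0,0,0,0,0,0,0],"gripper":[0.5,0.5,1,1,1,1,1]}'
python3 -m creep '{"translation":[[0,0,20],[0,0,40],[0,0,45],[0,0,45],[0,-10,30],[0,-10,30],[0,0,0],[0,0,0]],"spin":[0,0,0,0,0.14,0.15,0.15,0.15],"gripper":[1,1,1,1,1,1,1,1]}'
python3 -m creep '{"translation":[[0,0,0],[0,0,0],[0,0,0],[0,0,0],[0,0,0],[0,0,0],[0,0,0],[0,0,0]],"spin":[0.15,0.15,0.15,0.15,0.15,0.15,0.15,0],"gripper":[1,1,1,1,1,1,1,1]}'
python3 - <<'E'
from station import get_state,cams,nets
from h import *
s=get_state();print(s['t'],s['eef_pos'],s['ee_rot'],s['q'])
f=cams.grab_frame("wrist");np.savez("w2.npz",**f)
cv2.imwrite("pics/w2.png",f["img"][:,:,::-1])
for l in("pack","charger","backstop_face"):
        print(l,[(np.round(d["centre"],3).tolist(),round(d["confidence"],2)) for d in nets.pinpoint("wrist",l)])
E
```

```text
t: 6.25
eef_pos: [0.5199, -0.165, 0.0386]
ee_rot: [-3.141, 0.0, -1.7]
force: [-0.2, 0.1, -0.8]
width: 0.0872
gripper_force: 0.0
t: 7.05
eef_pos: [0.5202, -0.1852, 0.2498]
ee_rot: [-3.139, -0.001, -1.104]
force: [-0.8, -0.4, -0.0]
width: 0.0877
gripper_force: 0.0
t: 7.85
eef_pos: [0.5198, -0.1849, 0.2485]
ee_rot: [-3.142, 0.0, -0.057]
force: [0.2, -0.2, 0.0]
width: 0.0875
gripper_force: 0.0
7.85 [ 0.51978093 -0.1849071   0.24848865] [-3.14150628e+00  1.29617758e-04 -5.74287116e-02] [ 1.32233305e-02  1.42056921e-01 -2.28283597e-01 -1.02235460e-04
 -1.20057901e+00  1.50018128e+00]
pack [([0.521, -0.168, -0.004], 0.92), ([0.636, -0.032, -0.002], 0.56)]
charger [([0.506, -0.305, 0.004], 0.62)]
backstop_face [([0.514, -0.299, 0.062], 0.97)]
```

View pics/w2.png

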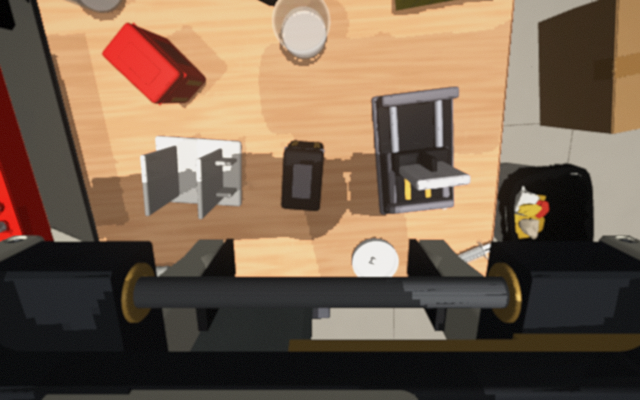

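```bash
python3 - <<'E'
from h import *
f=dict(np.load("w2.npz"));t=dict(np.load("top.npz"))
c=(.53,-.298)
a=np.hstack([rect(f,c,z,.08,2500) for z in(.03,.106)])
b=np.hstack([rect(f,(.52,-.165),.08,.05,2000)]+[rect(t,c,z,.08,1250) for z in(.03,.106)]+[np.zeros((200,200,3),np.uint8)])
cv2.imwrite("pics/r2.png",np.vstack([a,b]))
E
```

```text
(no output)
```

View pics/r2.png

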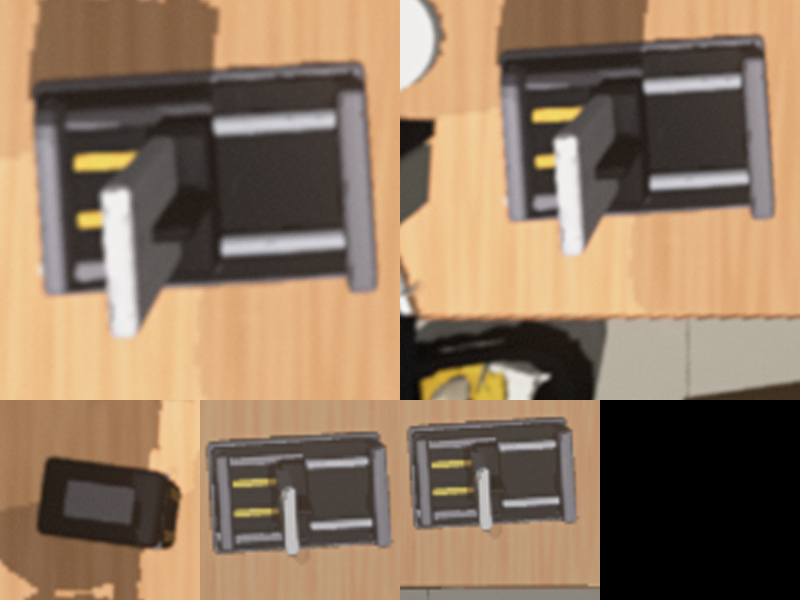

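The pack stands on the table, its label centred at x 0.520, y -0.166. The charger lip (cols 37–68, rows 108–292 of the first panel) puts the charger origin near (0.5075, -0.296), with a yaw of about +0.06. I'll refine that yaw with line segments.

```bash
python3 - <<'E'
from h import *
for n in("w2","top"):
    f=dict(np.load(n+".npz"))
    g=cv2.cvtColor(rect(f,(.53,-.298),.03,.085,2500),cv2.COLOR_BGR2GRAY)
    L=cv2.createLineSegmentDetector().detect(g)[0][:,0]
    d=L[:,2:]-L[:,:2];l=np.hypot(*d.T);k=l>60
    a=-np.arctan2(d[:,1],d[:,0]);a=(a+np.pi/4)%(np.pi/2)-np.pi/4
    for x,y,z in zip(L[k],l[k],a[k]): print(n,x.astype(int),int(y),round(z,3))
E
```

```text
w2 [153 163  87 166] 66 0.049
w2 [235 268 359 259] 124 0.066
w2 [230 147 349 139] 119 0.065
w2 [149 346 141 204] 142 0.056
w2 [376  77 382 145] 68 0.091
w2 [359 287 174 299] 185 0.065
w2 [240  78 369  71] 128 0.054
w2 [348 123 227 130] 121 0.06
w2 [356 244 235 251] 121 0.059
w2 [222  93 362  85] 139 0.059
w2 [382 146 391 298] 151 0.057
w2 [ 77 302  66 139] 163 0.063
w2 [353 123 354 190] 67 0.021
w2 [ 52 269  45 148] 121 0.064
w2 [274 422 351 422] 77 0.001
w2 [379 211 374 131] 79 0.064
w2 [ 50  91 220  81] 170 0.064
w2 [ 53 104 218  94] 165 0.062
w2 [384 286 379 211] 75 0.058
top [208 312 200 190] 121 0.062
top [166 227  86 229] 79 0.03
top [180 236 183 315] 78 0.042
top [236 271 356 263] 120 0.067
top [ 80 246 152 241] 72 0.073
top [230 147 337 143] 106 0.045
top [345 126 224 133] 121 0.054
top [353 248 233 257] 120 0.069
top [153  83 366  73] 213 0.05
top [213 118  79 128] 134 0.077
top [ 46  90 148  86] 101 0.034
top [141 139 203 126] 62 0.196
top [106 100 209  97] 102 0.026
top [ 40 105 104 104] 63 0.014
top [174 276 105 279] 69 0.045
top [358 297 214 306] 144 0.065
top [178 313  90 311] 87 -0.024
top [ 73 142 143 141] 70 0.012
top [ 86 296 176 291] 90 0.054
top [ 44 129  54 275] 146 0.065
top [356 130 367 299] 169 0.067
top [ 74 304  70 186] 117 0.035
top [ 67 188  64 128] 60 0.064
top [391 164 393 288] 123 0.024
top [294  86 364  86] 70 0.001
```

```bash
python3 -m creep '{"translation":[[0,19,-20],[0,0,-40],[0,0,-40],[0,0,-40],[0,0,-40],[0,0,-20],[0,0,-8],[0,0,0]],"spin":[-0.07,0,0,0,0,0,0,0],"gripper":[1,1,1,1,1,1,1,1]}'
python3 -m creep '{"translation":[[0,0,0],[0,0,0],[0,0,0],[0,0,0],[0,0,0],[0,0,0],[0,0,0],[0,0,0]],"spin":[0,0,0,0,0,0,0,0],"gripper":[0.3,0.3,0.3,0.3,0.3,0.3,0.3,0.3]}' 50
```

```text
t: 8.85
eef_pos: [0.5195, -0.166, 0.0398]
ee_rot: [3.141, 0.002, -0.131]
force: [1.1, -0.3, 0.4]
width: 0.0877
gripper_force: 0.0
t: 9.65
eef_pos: [0.5199, -0.166, 0.0407]
ee_rot: [3.142, -0.0, -0.13]
force: [-0.6, 0.7, 1.9]
width: 0.0393
gripper_force: 50.0
```

```bash
python3 -m creep '{"translation":[[0,0,20],[-15,0,20],[-20,0,10],[-20,-20,0],[0,-40,0],[0,-40,0],[0,-33,0],[0,0,0]],"spin":[0,0,0.05,0.05,0.05,0.04,0,0],"gripper":[0.3,0.3,0.3,0.3,0.3,0.3,0.3,0.3]}'
python3 - <<'E'
from station import get_state,cams,nets
from h import *
s=get_state();print(s['t'],s['eef_pos'],s['ee_rot'],s['force'])
f=cams.grab_frame("wrist");np.savez("w3.npz",**f)
g=cams.grab_frame("side");cv2.imwrite("pics/c3.png",np.vstack([f["img"][:250,:,::-1],cv2.resize(g["img"][200:340,240:520,::-1],(640,320))]))
print([(c,l,[(np.round(d["centre"],3).tolist(),round(d["confidence"],2)) for d in nets.pinpoint(c,l)]) for c in("wrist","side") for l in("pack","charger","backstop_face")])
E
```

```text
t: 10.45
eef_pos: [0.4643, -0.3019, 0.0899]
ee_rot: [3.141, 0.001, 0.057]
force: [-1.3, 0.2, -2.6]
width: 0.0396
gripper_force: 50.0
10.45 [ 0.46432769 -0.30193928  0.08986431] [3.14149607e+00 9.35083040e-04 5.71091422e-02] [-1.25608899  0.15669952 -2.596506  ]
[('wrist', 'pack', [([0.465, -0.305, 0.046], 0.62)]), ('wrist', 'charger', [([0.504, -0.302, -0.001], 0.71)]), ('wrist', 'backstop_face', [([0.512, -0.299, 0.061], 0.66)]), ('side', 'pack', [([0.468, -0.301, 0.048], 0.55)]), ('side', 'charger', [([0.505, -0.296, -0.001], 0.96)]), ('side', 'backstop_face', [([0.517, -0.293, 0.062], 0.76)])]
```

View pics/c3.png

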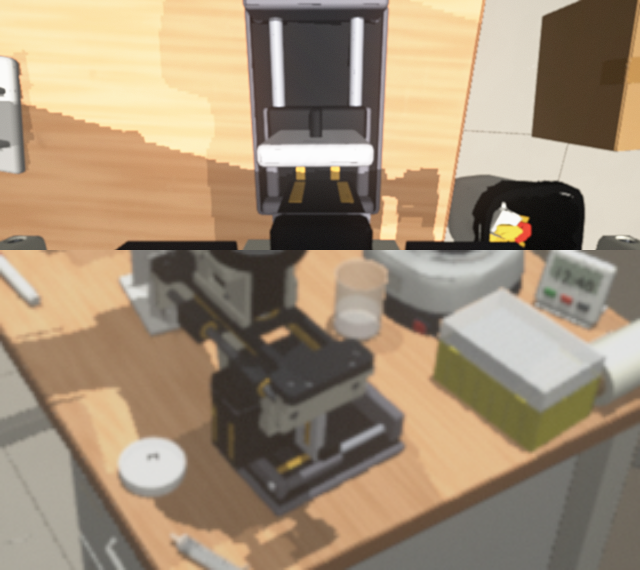

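The wrist view shows the pack (cols 270–372) lined up with the backstop (257–373) and the lip (257–379), to within about 2 mm. I'll lower it to just above the lip and push.

```bash
python3 -m creep '{"translation":[[0,2,-7],[0,0,-6],[5,0,0],[5,0,0],[0,0,0],[0,0,0]],"spin":[0,0,0,0,0,0],"gripper":[0.3,0.3,0.3,0.3,0.3,0.3]}'
python3 -m creep '{"translation":[[3,0,0],[3,0,0],[3,1,0],[3,0,0],[3,0,0],[0,0,0],[0,0,0]],"spin":[0,0,0,0,0,0,0],"gripper":[0.3,0.3,0.3,0.3,0.3,0.3,0.3]}'
python3 -m creep '{"translation":[[3,1,0],[3,0,0],[3,0,0],[3,0,0],[3,1,0],[0,0,0],[0,0,0]],"spin":[0,0,0,0,0,0,0],"gripper":[0.3,0.3,0.3,0.3,0.3,0.3,0.3]}'
```

```text
t: 11.45
eef_pos: [0.4752, -0.297, 0.0776]
ee_rot: [3.142, -0.0, 0.06]
force: [-0.5, 0.6, -2.2]
width: 0.0394
gripper_force: 50.0
t: 12.15
eef_pos: [0.4888, -0.2957, 0.0773]
ee_rot: [-3.141, 0.002, 0.06]
force: [-4.9, 0.5, 0.0]
width: 0.04
gripper_force: 50.0
t: 12.85
eef_pos: [0.5027, -0.2941, 0.077]
ee_rot: [-3.141, 0.004, 0.06]
force: [-8.1, -2.6, 0.4]
width: 0.0396
gripper_force: 50.0
```

```bash
python3 -m creep '{"translation":[[2,0,0],[2,0,0],[1,0,0],[0,0,0],[0,0,0]],"spin":[0,0,0,0,0],"gripper":[0.3,0.3,0.3,0.3,0.3]}'
python3 -m creep '{"translation":[[1,0,0],[0,0,0],[0,0,0],[0,0,0]],"spin":[0,0,0,0],"gripper":[0.3,0.3,0.3,0.3]}'
python3 -m creep '{"translation":[[1,0,0],[0,0,0],[0,0,0],[0,0,0]],"spin":[0,0,0,0],"gripper":[0.3,0.3,0.3,0.3]}'
```

```text
t: 13.35
eef_pos: [0.5073, -0.2938, 0.077]
ee_rot: [-3.14, 0.004, 0.06]
force: [-9.0, -0.8, 1.7]
width: 0.0394
gripper_force: 50.0
t: 13.75
eef_pos: [0.5082, -0.2937, 0.077]
ee_rot: [-3.14, 0.005, 0.06]
force: [-9.0, -0.4, 1.7]
width: 0.04
gripper_force: 50.0
t: 14.15
eef_pos: [0.5092, -0.2937, 0.077]
ee_rot: [-3.14, 0.005, 0.06]
force: [-9.2, 0.5, 2.2]
width: 0.0396
gripper_force: 50.0
```

```bash
python3 -m creep '{"translation":[[1,0,0],[0,0,0],[0,0,0],[0,0,0]],"spin":[0,0,0,0],"gripper":[0.3,0.3,0.3,0.3]}'
python3 -m creep '{"translation":[[1,0,0],[0,0,0],[0,0,0],[0,0,0]],"spin":[0,0,0,0],"gripper":[0.3,0.3,0.3,0.3]}'
python3 - <<'E'
from station import get_state,cams,nets
from h import *
s=get_state();print(s['t'],s['eef_pos'],s['force'])
f=cams.grab_frame("wrist");g=cams.grab_frame("side")
cv2.imwrite("pics/c4.png",np.vstack([f["img"][:250,:,::-1],cv2.resize(g["img"][200:340,240:520,::-1],(640,320))]))
print([(c,l,[(np.round(d["centre"],3).tolist(),round(d["confidence"],2)) for d in nets.pinpoint(c,l)]) for c in("wrist","side") for l in("pack","backstop_face")])
E
```

```text
t: 14.55
eef_pos: [0.5101, -0.2937, 0.0771]
ee_rot: [-3.14, 0.005, 0.06]
force: [-9.9, 0.2, 2.7]
width: 0.0398
gripper_force: 50.0
t: 14.95
eef_pos: [0.511, -0.2936, 0.077]
ee_rot: [-3.14, 0.005, 0.06]
force: [-9.7, 0.4, 2.5]
width: 0.0398
gripper_force: 50.0
14.95 [ 0.51104852 -0.2936078   0.07702972] [-9.66948174  0.4047338   2.47598017]
[('wrist', 'pack', [([0.508, -0.295, 0.034], 0.89)]), ('wrist', 'backstop_face', [([0.542, -0.297, 0.064], 0.74)]), ('side', 'pack', [([0.512, -0.294, 0.035], 0.63)]), ('side', 'backstop_face', [])]
```

View pics/c4.png

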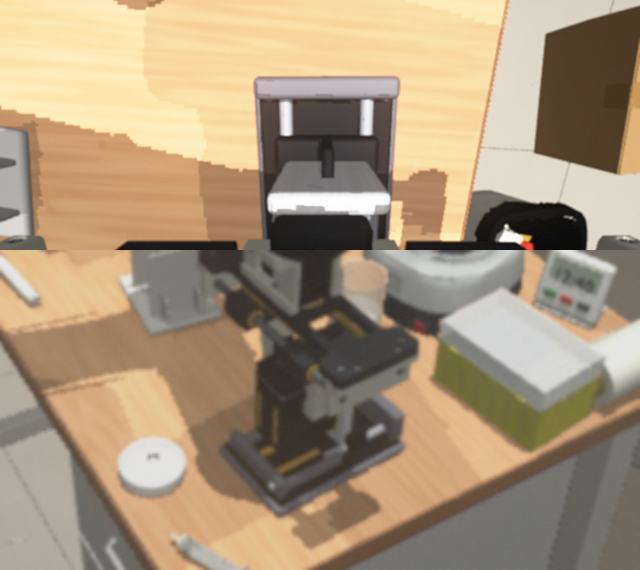

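The pack is against the backstop, which is near its stop: the face shows at x ≈ 0.542. Laterally, the pack (cols 272–372) is centred on the charger to about 3 mm. One more probe for the stop.

```bash
python3 -m creep '{"translation":[[1,-1,0],[0,0,0],[0,0,0],[0,0,0]],"spin":[0,0,0,0],"gripper":[0.3,0.3,0.3,0.3]}'
python3 -m creep '{"translation":[[1,-1,0],[0,0,0],[0,0,0],[0,0,0]],"spin":[0,0,0,0],"gripper":[0.3,0.3,0.3,0.3]}'
```

```text
t: 15.65
eef_pos: [0.5114, -0.2942, 0.0767]
ee_rot: [-3.139, 0.006, 0.06]
force: [-11.5, 2.8, 2.4]
width: 0.0397
gripper_force: 50.0
t: 16.05
eef_pos: [0.5114, -0.2949, 0.0764]
ee_rot: [-3.139, 0.008, 0.06]
force: [-13.2, 3.9, 3.2]
width: 0.0398
gripper_force: 50.0
```

```bash
python3 -m creep '{"translation":[[-2,0,0],[-1,0,-2],[0,0,-6],[0,0,-6],[0,0,-4],[0,0,0],[0,0,0]],"spin":[0,0,0,0,0,0,0],"gripper":[0.3,0.3,0.3,0.3,0.3,0.3,0.3]}'
python3 -m creep '{"translation":[[0,0,-2],[0,0,0],[0,0,0]],"spin":[0,0,0],"gripper":[0.3,0.3,0.3]}'
python3 -m creep '{"translation":[[0,0,-1],[0,0,0],[0,0,0]],"spin":[0,0,0],"gripper":[0.3,0.3,0.3]}'
```

```text
t: 16.75
eef_pos: [0.5094, -0.2956, 0.0583]
ee_rot: [-3.14, 0.006, 0.059]
force: [-9.1, -1.0, -1.5]
width: 0.04
gripper_force: 50.0
t: 17.05
eef_pos: [0.5098, -0.2957, 0.0567]
ee_rot: [-3.14, 0.005, 0.06]
force: [-9.4, -0.4, 0.4]
width: 0.0397
gripper_force: 50.0
t: 17.35
eef_pos: [0.51, -0.2957, 0.0559]
ee_rot: [-3.14, 0.005, 0.06]
force: [-9.3, -0.2, 2.1]
width: 0.0403
gripper_force: 50.0
```

```bash
python3 -m creep '{"translation":[[0,0,-1],[0,0,0],[0,0,0]],"spin":[0,0,0],"gripper":[0.3,0.3,0.3]}'
python3 -m creep '{"translation":[[0,0,-1],[0,0,0],[0,0,0]],"spin":[0,0,0],"gripper":[0.3,0.3,0.3]}'
```

```text
t: 17.65
eef_pos: [0.5101, -0.2957, 0.055]
ee_rot: [-3.14, 0.005, 0.06]
force: [-9.4, 0.0, 2.6]
width: 0.0399
gripper_force: 50.0
t: 17.95
eef_pos: [0.5102, -0.2957, 0.0548]
ee_rot: [-3.14, 0.004, 0.06]
force: [-12.6, 1.7, 8.3]
width: 0.0398
gripper_force: 50.0
```

It's on the floor. Releasing.

```bash
python3 -m creep '{"translation":[[0,0,0],[0,0,0],[0,0,0],[0,0,0],[0,0,0],[0,0,0],[0,0,0]],"spin":[0,0,0,0,0,0,0],"gripper":[0.8,0.8,0.8,0.8,0.8,0.8,0.8]}'
python3 -m creep '{"translation":[[0,0,10],[0,0,30],[0,0,40],[0,0,40],[0,0,40],[0,0,20],[0,0,0],[0,0,0]],"spin":[0,0,0,0,0,0,0,0],"gripper":[0.8,0.8,0.8,0.8,0.8,0.8,0.8,0.8]}'
python3 - <<'E'
from station import get_state,cams,nets
from h import *
s=get_state();print(s['t'],s['eef_pos'],s['force'])
f=cams.grab_frame("wrist");g=cams.grab_frame("side")
cv2.imwrite("pics/c5.png",np.vstack([f["img"][:270,:,::-1],cv2.resize(g["img"][200:340,240:520,::-1],(640,320))]))
print([(c,l,[(np.round(d["centre"],3).tolist(),round(d["confidence"],2)) for d in nets.pinpoint(c,l)]) for c in("wrist","side") for l in("pack","backstop_face","charger")])
E
```

```text
t: 18.65
eef_pos: [0.513, -0.296, 0.0546]
ee_rot: [3.142, -0.0, 0.06]
force: [0.4, 0.2, -1.6]
width: 0.0702
gripper_force: 0.0
t: 19.45
eef_pos: [0.5128, -0.2959, 0.2354]
ee_rot: [3.141, -0.001, 0.06]
force: [0.9, -0.2, -1.0]
width: 0.0701
gripper_force: 0.0
19.45 [ 0.51283043 -0.2958686   0.23539455] [ 0.91722112 -0.21595284 -0.99445583]
[('wrist', 'pack', [([0.636, -0.03, -0.001], 0.88), ([0.506, -0.3, 0.011], 0.65)]), ('wrist', 'backstop_face', [([0.537, -0.3, 0.065], 0.68)]), ('wrist', 'charger', [([0.507, -0.304, -0.002], 0.81)]), ('side', 'pack', [([0.634, -0.028, 0.0], 0.71), ([0.506, -0.293, 0.017], 0.68), ([0.664, -0.177, 0.0], 0.26)]), ('side', 'backstop_face', [([0.54, -0.294, 0.06], 0.82), ([0.503, -0.296, -0.001], 0.42)]), ('side', 'charger', [([0.502, -0.296, -0.0], 0.74)])]
```

View pics/c5.png

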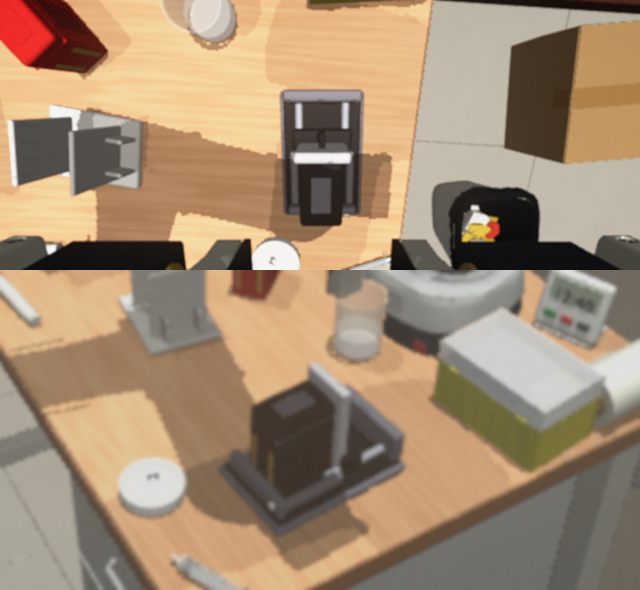

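The pack (side view 295,425) stands upright behind the lip with the backstop against it. It's at x 0.506 and z ≈ 0.014, and the bystanders haven't moved. Handing in.

```bash
python3 -c "
from station import arm
print(arm.job_done())"
```

```text
the job is handed in; nothing more can be done
None
```

I put the pack in the charger and handed the job in at about 19.6 s. The last pictures show it upright behind the lip with the backstop against it and the gripper clear, but the hand-in returned no verdict.

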